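Load the vegetable shredder and clamp its cover

TASK

Load the shredder: lift the feed tray by its bar so that it tips all four radish chunks into the feed well, then lower the tray back down level. Next push the sliding cover by its flange until it is fully home over the well, and last swing the clamp arm by its knob, up over the cam, until it drops into the low notch and holds the cover. Leave the crockery, spoon, jar and bottle around the machine undisturbed.

Things in the scene. Friction and masses are not known exactly. Their poses are not given: they have to be found in the camera images.
- machine: Vegetable shredder fixed to the counter: white and steel housing 180 mm deep (x), 347 mm wide (y from -217 to +130) and 150 mm high. Origin on the counter under it; x points away from its front (spout, control panel and clamp, facing the robot), y to the left seen from the robot, z up. Place and yaw vary. Offsets given elsewhere are in this frame.
- well (a point): Centre of the mouth of the square feed well, at offset (0, -17.5, 150) mm, level with the housing's top. The well is 130 mm (x) by 125 mm (y) with upright steel walls, its floor 40 mm above the counter (110 mm deep).
- tray (a joint): Hinge angle of the steel feed tray, rad: 0 = level (rests on its stop), positive = outer (+y) end lifted; stop at 1.35. It tips towards the well (-y). Chunks slide off reliably by about 1.1 rad. It sinks back slowly by its own weight when let go (0.45 kg, damped hinge).
- tray_hinge (a point): Middle of the tray's hinge line, at offset (0, 50, 158) mm; it runs along the machine's x at the well's +y edge. The tray's underside lies on it; floor 4 mm thick, 124 mm wide (x), walls 40 mm high over the hinge line on three sides, open towards the well; the end wall is 124 mm from the hinge.
- tray_bar (a point): Middle of the tray's handle bar: round, 12 mm diameter, 94 mm long along the machine's x, outside the tray's +y end wall on two thin struts (x = -45 and +45 mm), centre line 46 mm from that wall. With the tray level it lies 170 mm in y and 20 mm in z from the hinge line, 178 mm above the counter, free below. Moves with the tray.
- cover (a joint): Slide of the cover, m: 0 = parked beside the well on the -y side, 0.130 = fully home over the well (stop). Moves along the machine's +y; about 1.5 N friction, stays where left. It runs between two rails at x = -79 and +79 mm that rise to 166 mm above the counter.
- cover_flange (a point): Top middle of the cover's flange (moves with it): an upright steel plate 70 mm wide (x), 6 mm thick (y), 36 mm high on the cover's trailing (-y) edge, at x = 0; top 195 mm, foot 159 mm above the counter. Cover parked: y = -207 mm; home: y = -77 mm. The cover is a plate 148 by 132 by 6 mm; 5 mm of it stick out behind the flange.
- clamp (a joint): Swing of the clamp arm, rad: 0 = arm points to the machine's -y, along its front; grows counter-clockwise seen from above; 1.57 = points to +x over the cover, in the notch (stop). From 0.3 it climbs 10 mm to the crest at 1.05 to 1.2, then a spring drops it 15 mm into the notch, fully down past 1.38. Let go before the crest it may slide back. Needs about 3 N at the knob. It rises and sinks only by turning.
- clamp_axis (a point): Point on the clamp's upright swing axis, at offset (-106, 5, 182) mm, fixed to the machine: arm height at clamp = 0.
- clamp_knob (a point): Centre of the top of the clamp arm's upright black knob (moves with it): a cylinder 24 mm in diameter and 44 mm high, 95 mm from the swing axis. Top 225 mm above the counter at clamp = 0, 235 mm at the crest, 220 mm in the notch. The arm is a flat bar 14 mm wide, 10 mm thick, at the knob's foot.
- chunk0: One of four alike loose white radish chunks, an upright cylinder of 34 mm diameter, 32 mm high, about 35 g, standing in the tray at the start. Origin at the centre of its underside.
- chunk1: One of four alike loose white radish chunks, an upright cylinder of 34 mm diameter, 32 mm high, about 35 g, standing in the tray at the start. Origin at the centre of its underside.
- chunk2: One of four alike loose white radish chunks, an upright cylinder of 34 mm diameter, 32 mm high, about 35 g, standing in the tray at the start. Origin at the centre of its underside.
- chunk3: One of four alike loose white radish chunks, an upright cylinder of 34 mm diameter, 32 mm high, about 35 g, standing in the tray at the start. Origin at the centre of its underside.
- bowl: White bowl, 124 mm wide, 58 mm high, on the counter under the machine's spout. Bystander. Origin under its centre.
- spice_jar: Amber glass jar, 52 mm wide, 75 mm high, on the counter left of the machine, beyond the tray bar. Bystander. Origin under its centre.
- sauce_bottle: Green bottle, 64 mm wide, 190 mm high, to the right of the machine. Bystander. Origin under its centre.
- spoon: Steel spoon with a wooden handle lying on the counter in front, to the left. Bystander.
- dish: Small white dish, 110 mm wide, 22 mm high, in front, to the right. Bystander. Origin under its centre.
Not all that is in view belongs to the job. Leave any green or yellow look-alike of the chunk0 alone. What is shaped like the chunk2 but purple is not meant.

How it is judged:
By the outcome, as a careful person would: the job done as asked, in the order asked, and still so for the second after the job is handed in, with the robot touching nothing.
It also fails if it takes over 61 s, if anything falls off the work surface, if the arm or the gripper's body presses on something with over 40 N, if the wrist force passes 120 N, or if a joint passes its speed limit or range.

ROBOT

A 6-joint arm with a two-finger parallel gripper is mounted at the origin on the work surface. World frame = base frame: x ahead of the robot, y to its left, z up, the work surface at z = 0. Lengths are in m, angles in degrees, forces in N, time in s.
With the tool pointing down it reaches from about 0.35 to 0.875 m from the base axis. Payload 4.2 kg.
Tool frame: the origin (TCP) lies at the very end of the fingers, on their centre line; the grasp point (between the pads) lies 19 mm behind it; z points along the fingers, y is the direction in which the jaws open and shut (so a half turn about z gives the same grasp; the last joint's range is limited). The gripper opens to 87 mm and grips with 3 to 60 N. Pads are 19 mm wide; open, the fingers measure 117 mm over their backs; the gripper's body (75 mm by 190 mm) begins 51 mm behind the grasp point.
Start: joints at [-59.954, 22.042, 0.453, 0, -68.411, -14.817], TCP at [0.164, -0.603, 0.223] pointing down, gripper open.
Joint ranges: [-179.83, 179.83], [-69.29, 118.12], [-61.27, 80.66], [-181.25, 117.63], [-171.15, -9.14], [-177.46, 177.46]. Speed limits (degrees/s): [159.86, 159.86, 180, 180, 180, 180].

INTERFACE

Orientations are given as a 3x3 rotation matrix whose columns are the frame's x, y, z axes.
In Python, from station import r, imaging gives the robot as it stands. The module is installed in compiled form; this text tells all that it offers.
- The arm moves only by the tool move_arm, never from a script. Its argument "motion" is one flat list of numbers, 7 for each row, row after row: the shift along the tool's x, y, z in units of 40 mm (1.0 is 40 mm), then the turn, a rotation vector about the tool's x, y, z in units of 5 degrees (1.0 is 5 degrees), then the gripper's target within -1 to 1 (shut at 1, half-way at 0, fully open at -1). In form: [dx, dy, dz, wx, wy, wz, gripper, dx, dy, dz, wx, wy, wz, gripper, ...]. A call has 1 to 20 rows; each row is the pose to reach, as a shift and turn from the pose measured when the call began, along the tool's axes at that moment; what a row does not reach only later rows make up. A row lasts 1/12 s, in which the tool goes at most 41.7 mm and 7.16 degrees, less where a joint would pass 70% of its speed; a pose out of reach is approached as far as the arm can. A call with a gripper value outside its range is refused whole. The fingers move at their own pace and stop on an object; the grip force is fixed at half the most. Time passes only in rows, so rows that repeat a pose let the fingers close. It gives the time, the measured TCP pose, the force and the opening at its end, in the units of the state.
- r.sense(): the state, without advancing time (a new reading comes with each control period).
- imaging.capture(name): name is "scene" or "top"; returns the picture (420x560x3 uint8, blue, green, red); there is no depth.
- imaging.camera_params(name): a dict with "intrinsics" (3x3 intrinsics, pixels), "world_from_camera" (4x4, takes a point from camera to world coordinates). Camera axes: x right, y down, z forward; pixel columns grow to the right and rows downward; lengths in m; the calibration is good to about 2 mm. A picture is of the moment at which its call begins. camera_params takes no time and is no camera call.
- r.finish_job(): hands the job in, once; it reports no verdict.
The state is a dict: "time_s": time; "joints": joint angles; "joint_velocities": joint speeds; "effort": joint torques, N m; "tcp_pos": TCP position; "ee_rot": TCP orientation; "wrist_force": force on the tool from outside, world axes, zero at the start; "moment": the same for the moment, N m; "gripper_width": opening from 0.0 (shut) to 1.0 (fully open).
Only numpy, scipy, OpenCV 4.12 (cv2) and the standard library are available. Lean on these libraries where they do the work, as an engineer would, in place of code of your own. Each camera call takes 0.05 s, during which the arm holds its last target.

## Working session

There is one attempt and no reset: what is moved stays moved. The work goes in short steps, Python scripts to look and compute and a tool call to move; the robot and the scene stay as the last step left them, time stands still between calls to the robot, and variables do not carry over. Pictures are saved under pics/ and viewed, and the job is handed in when it is done.

Besides the shell and the picture viewer there is one more tool, called after "Request:" by a JSON object that holds its "api" and its "payload", one argument or row to a line. move_arm: Moves the arm, as the interface text tells. Its arguments: {"type":"object","properties":{"motion":{"type":"array","items":{"type":"number"}}},"required":["motion"]}

```bash
mkdir -p pics; python3 - <<'E'
from station import r, imaging
import cv2
print(r.sense())
for n in ["scene","top"]:
    cv2.imwrite(f"pics/{n}0.png",imaging.capture(n)); p=imaging.camera_params(n); print(n,p["intrinsics"],p["world_from_camera"])
E
```

```text
{'time_s': 0.0, 'joints': array([-5.99528214e+01,  2.20894252e+01,  3.80274041e-01, -2.78579928e-02,
       -6.84116613e+01, -1.48178220e+01]), 'joint_velocities': array([ 0.03375096, -0.01792816, -0.0040686 ,  0.0354371 , -0.035922  ,
        0.04625607]), 'effort': array([-6.61949616e-04, -3.90665960e+01,  1.87406123e+01,  4.21975315e+00,
        1.10858108e-02, -1.79115937e-04]), 'tcp_pos': array([ 0.16404567, -0.60246407,  0.22147999]), 'ee_rot': array([[-9.64929099e-01, -2.62509797e-01, -6.64420046e-04],
       [-2.62510618e-01,  9.64926923e-01,  2.05154948e-03],
       [ 1.02564954e-04,  2.15401711e-03, -9.99997675e-01]]), 'wrist_force': array([ 0.06639533,  0.21414759, -0.71253974]), 'moment': array([0.01150709, 0.03641391, 0.04912375]), 'gripper_width': 1.0002620568493847}
scene [[479.26546107   0.         275.98358097]
 [  0.         479.26546107 210.54049981]
 [  0.           0.           1.        ]] [[-0.7837574   0.35432738 -0.51007495  1.17533878]
 [ 0.62059558  0.41480794 -0.66542881  0.83240536]
 [-0.02419651 -0.83808501 -0.54500279  0.86853817]
 [ 0.          0.          0.          1.        ]]
top [[427.11900618   0.         277.77004295]
 [  0.         427.11900618 211.08217706]
 [  0.           0.           1.        ]] [[ 1.49510553e-02 -9.85914666e-01  1.66579520e-01  3.35114143e-01]
 [-9.99881029e-01 -1.53741313e-02 -1.25048317e-03 -2.32051500e-02]
 [ 3.79388511e-03 -1.66541006e-01 -9.86027231e-01  1.29441450e+00]
 [ 0.00000000e+00  0.00000000e+00  0.00000000e+00  1.00000000e+00]]
```

View pics/scene0.png

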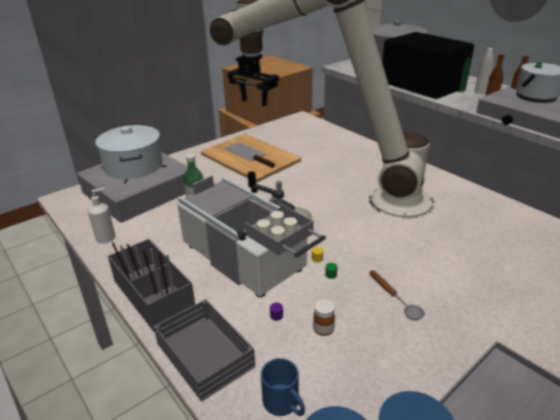

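View pics/top0.png

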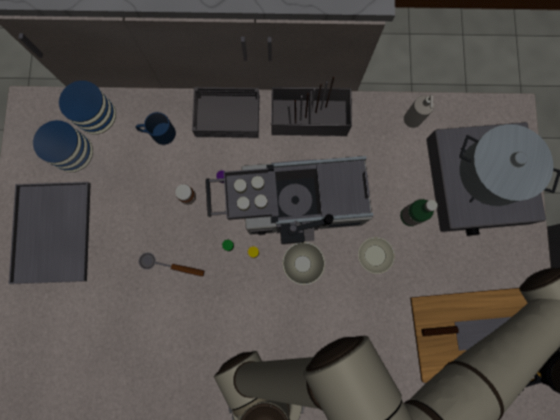

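Top view: machine at about (295,195), with its tray and four white chunks at (240-262,183-203) on the left and the bar at (212,197). The black knob is at (328,219), the cover is at (342,188), and the flange is near (367,185). Look-alikes are green (228,245), yellow (253,252) and purple (221,175). I'll crop closer next.

```bash
python3 - <<'E'
import cv2
a=cv2.imread("pics/top0.png")[140:290,170:400]; cv2.imwrite("pics/topc.png",cv2.resize(a,None,fx=3.4,fy=3.4,interpolation=cv2.INTER_CUBIC))
a=cv2.imread("pics/scene0.png")[150:310,160:350]; cv2.imwrite("pics/scenec.png",cv2.resize(a,None,fx=3.7,fy=3.7,interpolation=cv2.INTER_CUBIC))
E
```

```text
(no output)
```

View pics/topc.png

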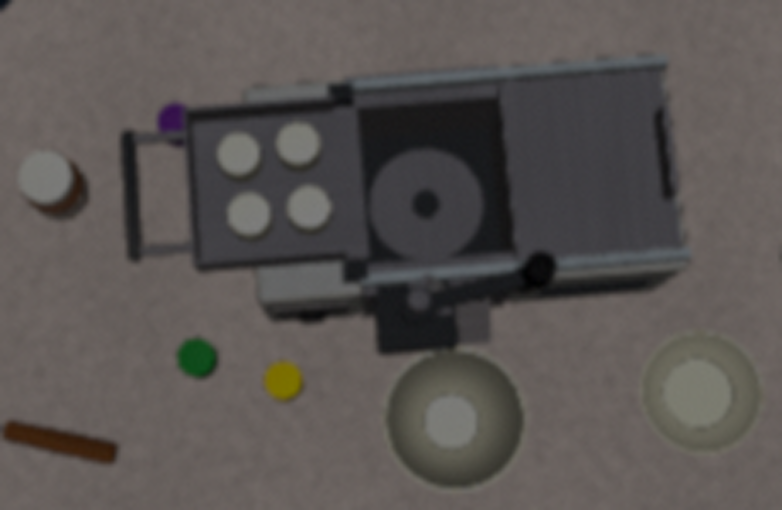

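View pics/scenec.png

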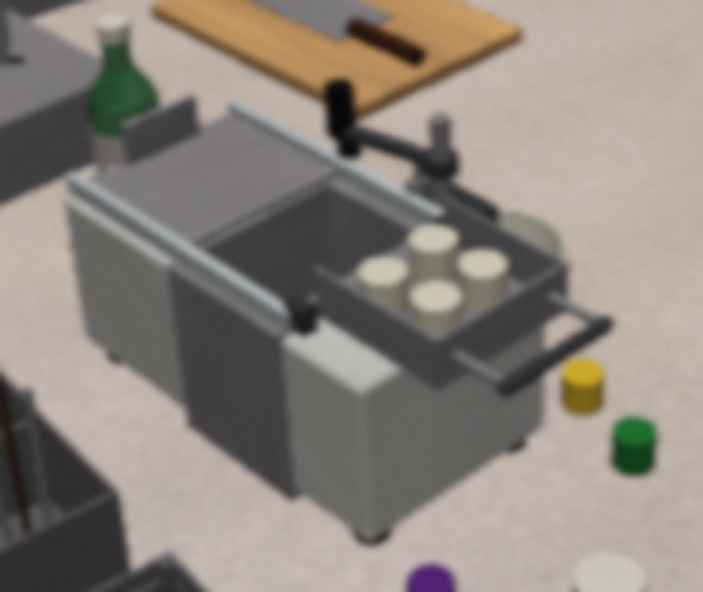

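```bash
cat > h.py <<'E'
from station import r, imaging
import numpy as np, cv2
from scipy.optimize import least_squares
def proj(n,P):
    p=imaging.camera_params(n); T=np.linalg.inv(p["world_from_camera"]); q=(T[:3,:3]@P.T).T+T[:3,3]; q=q@p["intrinsics"].T; return q[:,:2]/q[:,2:]
def m2w(v,M):
    M=np.atleast_2d(M)/1000.; c,s=np.cos(v[2]),np.sin(v[2]); return np.c_[v[0]+c*M[:,0]-s*M[:,1],v[1]+s*M[:,0]+c*M[:,1],M[:,2]]
E
python3 - <<'E'
from h import *
M=np.array([[47,220,182],[-47,220,182],[-106,-90,225],[35,-207,195],[-35,-207,195]])
top=np.array([[128,133],[134,258],[541,265],[660,112],[672,195]])/3.4+[170,140]
M2=np.array([[47,220,180],[-47,220,180],[-106,-90,225],[35,-207,195],[-35,-207,195]])
sc=np.array([[505,385],[605,325],[340,90],[125,125],[195,97]])/3.7+[160,150]
for use in ("both","top","scene"):
    f=lambda v: np.r_[(proj("top",m2w(v,M))-top).ravel() if use!="scene" else [], (proj("scene",m2w(v,M2))-sc).ravel() if use!="top" else []]
    s=least_squares(f,[.5,0,0],loss="soft_l1"); print(use,s.x,np.degrees(s.x[2]),np.round(f(s.x),1))
    if use=="both": v=s.x; np.save("v.npy",v)
for n in("top","scene"):
    a=cv2.imread(f"pics/{n}0.png"); x0,y0,w,h=(170,140,230,150) if n=="top" else (160,150,190,160)
    k=3.4; a=cv2.resize(a[y0:y0+h,x0:x0+w],None,fx=k,fy=k,interpolation=cv2.INTER_CUBIC)
    G=[(x,y,150) for x in(-65,65) for y in (-80,45)]+[(x,y,198) for x in(-62,62) for y in (50,174)]+[(x,y,166) for x in(-79,79) for y in(-217,50)]+[(0,-207,195),(-106,-90,225),(47,220,178),(-47,220,178),(-106,5,182)]+[(x,y,0) for x in(-90,90) for y in(-217,130)]
    for q in proj(n,m2w(v,np.array(G,float))): cv2.circle(a,tuple(int(t) for t in (q-[x0,y0]+.5)*k),3,(0,0,255),-1)
    cv2.imwrite(f"pics/{n}ov.png",a)
E
```

```text
both [ 0.58146915 -0.05518237  0.09021361] 5.168858909267894 [-1.5 -0.6 -1.6 -2.8 -0.2  6.3  2.2 -2.9  1.6 -1.5  0.6  0.1  0.8 -0.9
  4.7 -4.3 -0.8 -1.  -0.1 -2. ]
top [ 0.57762249 -0.05526121  0.09129077] 5.230575593836854 [-1.5  0.9 -1.6 -1.3 -0.1  7.8  2.3 -1.5  1.7 -0.2]
scene [ 0.58535956 -0.05262652  0.09067268] 5.195162036248233 [ 0.1  1.3  0.3  0.2  4.1 -3.5 -1.6 -0.2 -0.8 -1.2]
```

View pics/topov.png

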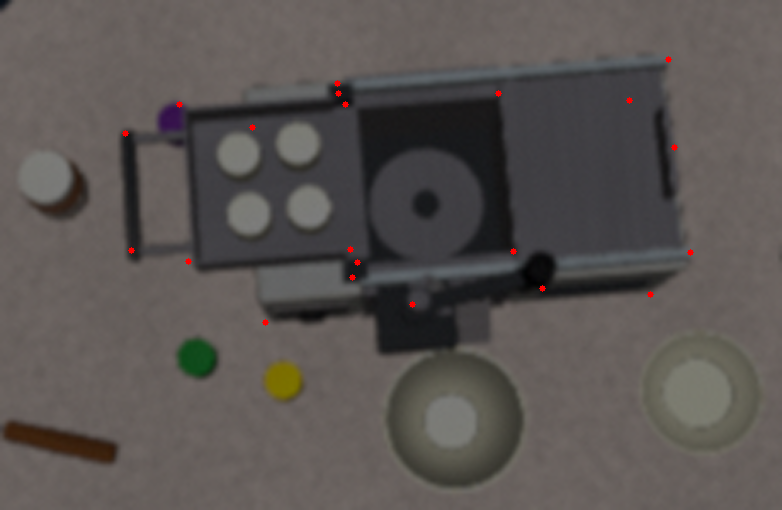

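View pics/sceneov.png

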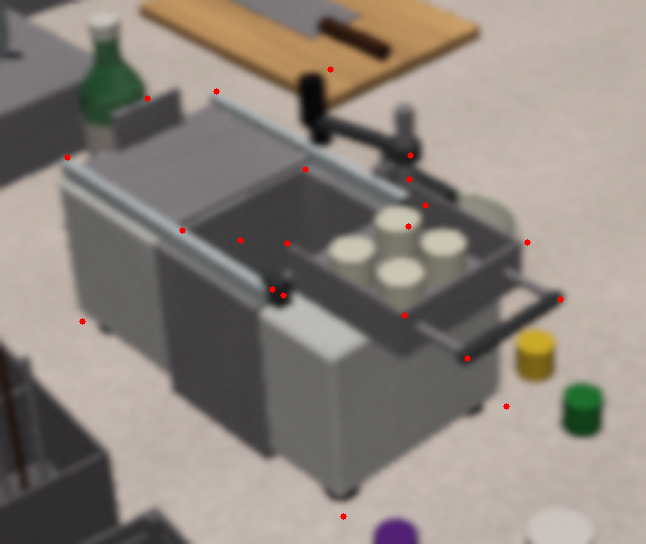

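```bash
python3 - <<'E'
from h import *
def MM(a,z): return np.array([[47,220,z],[-47,220,z],[-106+95*np.sin(a),5-95*np.cos(a),225],[35,-207,195],[-35,-207,195],[79,-217,166],[-79,-217,166],[-65,-80,150]])
top=np.array([[128,133],[134,258],[541,267],[660,112],[672,195],[665,62],[687,257],[512,254]])/3.4+[170,140]-.4
sc=np.array([[505,385],[605,325],[340,90],[125,125],[195,97],[75,182],[237,107],[333,182]])/3.7+[160,150]-.4
for use in ("both","top","scene"):
    f=lambda v: np.r_[(proj("top",m2w(v,MM(v[3],181)))-top).ravel() if use!="scene" else [], (proj("scene",m2w(v,MM(v[3],180)))-sc).ravel() if use!="top" else []]
    s=least_squares(f,[.5,0,0,0.1],loss="soft_l1"); print(use,s.x,np.degrees(s.x[2]),np.round(f(s.x),1))
    if use=="both": v=s.x; np.save("v.npy",v)
G=dict(bar=(0,220,178),flange=(0,-207,195),fhome=(0,-77,195),axis=(-106,5,182),knob=tuple(MM(v[3],0)[2]),knobend=(-11,5,220),hinge=(0,50,158))
for k,g in G.items(): print(k,m2w(v,np.array(g,float))[0].round(4))
def pix2w(n,uv,z):
    p=imaging.camera_params(n);T=p["world_from_camera"];d=T[:3,:3]@np.linalg.inv(p["intrinsics"])@[*uv,1];t=(z-T[2,3])/d[2];return (T[:3,3]+t*d).round(3)
for nm,c,z in (("jar",(45,178),.075),("bottle?",None,0),("bowl",(455,420),.058),("dish",(700,393),.022)):
    if c: print(nm,pix2w("top",np.array(c)/3.4+[170,140],z))
print("bottle",pix2w("top",(432,206),.19))
E
```

```text
both [ 0.58040232 -0.05500694  0.08738488  0.19778792] 5.006785041249779 [-1.1  0.  -1.2 -2.2 -1.4 -0.6  2.6 -1.9  2.  -0.5  0.9 -0.2  0.7 -0.8
  0.2 -0.5  1.2  0.4  1.4 -0.5  1.1 -1.5  0.1 -0.8  0.8 -1.7  0.1 -3.1
 -0.  -2.2  0.3  0.4]
top [ 0.57792773 -0.05414828  0.09241129  0.19620517] 5.29477661887048 [-1.5  1.3 -1.5 -0.9 -1.5  0.3  2.2 -1.4  1.7  0.   0.4  0.3  0.5 -0.3
 -0.   0.3]
scene [ 0.58359278 -0.05322813  0.08462205  0.2404055 ] 4.848486248997897 [ 0.4  1.4  0.8  0.5 -0.2 -0.3 -0.4 -0.3  0.4 -1.2 -0.5 -2.6 -0.4 -1.7
 -0.2  1. ]
bar [0.5612 0.1642 0.178 ]
flange [ 0.5985 -0.2612  0.195 ]
fhome [ 0.5871 -0.1317  0.195 ]
axis [ 0.4744 -0.0593  0.182 ]
knob [ 0.5011 -0.1504  0.225 ]
knobend [ 0.569 -0.051  0.22 ]
hinge [ 0.576  -0.0052  0.158 ]
jar [0.592 0.252 0.075]
bowl [ 0.392 -0.102  0.058]
dish [ 0.421 -0.318  0.022]
bottle [ 0.542 -0.43   0.19 ]
```

```bash
cat >> h.py <<'E'
from scipy.spatial.transform import Rotation as Ro
v=np.load("v.npy") if __import__("os").path.exists("v.npy") else None
def tgt(mach,phi=90.):
    """machine coords mm of TCP, tool-y angle in machine frame deg -> world pos, R"""
    p=m2w(v,np.array(mach,float))[0]; a=np.radians(phi)+v[2]
    y=np.array([np.cos(a),np.sin(a),0]); z=np.array([0,0,-1.]); return p,np.c_[np.cross(y,z),y,z]
def rel(ts):
    s=r.sense(); R0,p0=s["ee_rot"],s["tcp_pos"]
    c,q=np.cos(v[2]),np.sin(v[2]); d=p0-[v[0],v[1],0]; print("t",round(s["time_s"],2),"mach",np.round([1000*(c*d[0]+q*d[1]),1000*(-q*d[0]+c*d[1]),1000*d[2]],1),"J",s["joints"].round(0),"F",s["wrist_force"].round(1),"w",round(s["gripper_width"],3))
    for p,R in ts: print(np.round(R0.T@(p-p0)/.04,2).tolist(), np.round(Ro.from_matrix(R0.T@R).as_rotvec()/np.radians(5),2).tolist())
E
python3 - <<'E'
from h import *
P,R=tgt((0,220,260))
rel([(np.array([.3,-.45,.32]),R),(np.array([.50,-.20,.33]),R),(P,R),tgt((0,220,159))])
E
```

```text
t 0.1 mach [-462.6 -509.1  221.6] J [-60.  22.   0.  -0. -68. -15.] F [-0.1  0.5  0.3] w 1.001
[-4.28, 2.79, -2.46] [0.02, -0.0, 2.04]
[-10.75, 7.51, -2.7] [0.02, -0.0, 2.04]
[-14.61, 15.89, -0.93] [0.02, -0.0, 2.04]
[-14.61, 15.88, 1.59] [0.02, -0.0, 2.04]
```

The choice is settled: the grey bar beyond the tray with the white chunks. The green, yellow and purple cylinders stay on the counter. I'm moving over the bar.

Request:
{"api": "move_arm", "payload": {
  "motion": [-4.28,2.79,-2.46,0,0,1,0,-4.28,2.79,-2.46,0,0,2.04,0,-4.28,2.79,-2.46,0,0,2.04,0,-4.28,2.79,-2.46,0,0,2.04,0,-4.28,2.79,-2.46,0,0,2.04,0,-10.75,7.5,-2.7,0,0,2.04,0,-10.75,7.5,-2.7,0,0,2.04,0,-10.75,7.5,-2.7,0,0,2.04,0,-10.75,7.5,-2.7,0,0,2.04,0,-10.75,7.5,-2.7,0,0,2.04,0,-10.75,7.5,-2.7,0,0,2.04,0,-10.75,7.5,-2.7,0,0,2.04,0,-14.6,15.9,-0.93,0,0,2.04,0,-14.6,15.9,-0.93,0,0,2.04,0,-14.6,15.9,-0.93,0,0,2.04,0,-14.6,15.9,-0.93,0,0,2.04,0,-14.6,15.9,-0.93,0,0,2.04,0,-14.6,15.9,-0.93,0,0,2.04,0,-14.6,15.9,-0.93,0,0,2.04,0,-14.6,15.9,-0.93,0,0,2.04,0]
}}

```text
time_s: 1.77
tcp_pos: [0.5428, 0.0874, 0.2728]
ee_rot: [[-0.996, -0.088, -0.001], [-0.088, 0.996, 0.002], [0.001, 0.002, -1.0]]
wrist_force: [1.3, -0.9, 0.5]
gripper_width: 0.5
```

```bash
python3 - <<'E'
from h import *
rel([tgt((0,220,260)),tgt((0,220,200)),tgt((0,220,159))])
E
```

```text
t 1.77 mach [-25.1 145.2 272.8] J [  26.   13.   -5.   -0.  -72. -111.] F [ 1.3 -0.9  0.5] w 0.5
[-0.63, 1.87, 0.32] [0.02, -0.01, 0.01]
[-0.63, 1.87, 1.82] [0.02, -0.01, 0.01]
[-0.63, 1.86, 2.85] [0.02, -0.01, 0.01]
```

Request:
{"api": "move_arm", "payload": {
  "motion": [-0.63,1.87,0.32,0,0,0,0,-0.63,1.87,0.32,0,0,0,0,-0.63,1.87,0.32,0,0,0,0,-0.63,1.87,0.32,0,0,0,0]
}}

```text
time_s: 2.1
tcp_pos: [0.5608, 0.166, 0.2584]
ee_rot: [[-0.996, -0.091, -0.004], [-0.091, 0.996, 0.0], [0.004, 0.001, -1.0]]
wrist_force: [-1.1, -0.5, 0.1]
gripper_width: 0.499
```

```bash
python3 - <<'E'
from h import *
a=imaging.capture("scene")[110:310,200:390]; cv2.imwrite("pics/s1.png",cv2.resize(a,None,fx=3,fy=3,interpolation=cv2.INTER_CUBIC))
rel([tgt((0,220,159))])
E
```

```text
t 2.15 mach [ -0.3 220.5 259.2] J [  32.   17.   -2.   -0.  -71. -117.] F [-0.2  0.5 -0. ] w 0.505
[-0.01, -0.02, 2.5] [0.01, -0.03, 0.02]
```

View pics/s1.png

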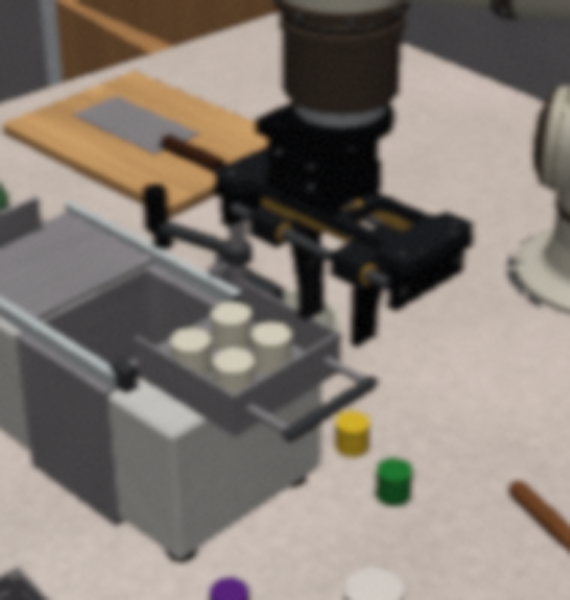

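The gripper hangs above the bar, its fingers at crop (308,300) and (362,335) and the bar at (330,405) below. I'll descend and close.

Request:
{"api": "move_arm", "payload": {
  "motion": [0,0,0.8,0,0,0,0,0,0,1.5,0,0,0,0,0,0,2.1,0,0,0,0,0,0,2.5,0,0,0,0,0,0,2.5,0,0,0,0,0,0,2.5,0,0,0,0.4,0,0,2.5,0,0,0,1,0,0,2.5,0,0,0,1,0,0,2.5,0,0,0,1,0,0,2.5,0,0,0,1]
}}

```text
time_s: 2.98
tcp_pos: [0.561, 0.1645, 0.1604]
ee_rot: [[-0.996, -0.089, -0.001], [-0.089, 0.996, 0.001], [0.001, 0.001, -1.0]]
wrist_force: [3.6, -11.7, 0.3]
gripper_width: 0.206
```

```bash
python3 - <<'E'
from h import *
rel([])
cv2.imwrite("pics/s2.png",cv2.resize(imaging.capture("scene")[110:310,200:390],None,fx=3,fy=3,interpolation=cv2.INTER_CUBIC))
E
```

```text
t 2.98 mach [-1.000e-01  2.203e+02  1.604e+02] J [  32.   21.  -10.   -0.  -59. -117.] F [  3.6 -11.7   0.3] w 0.206
```

View pics/s2.png

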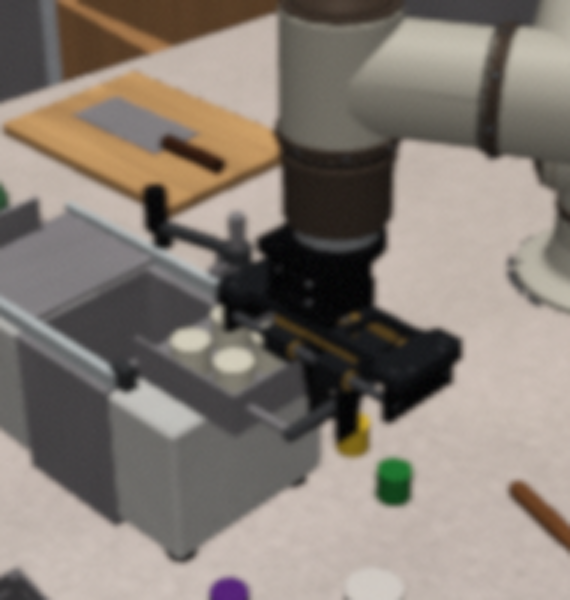

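Request:
{"api": "move_arm", "payload": {
  "motion": [0,-0.07,0.03,0,0,0,1,0,-0.08,0.03,0,0,0,1,0,-0.08,0.03,0,0,0,1,0,-0.08,0.03,0,0,0,1]
}}

```text
time_s: 3.37
tcp_pos: [0.5615, 0.161, 0.1604]
ee_rot: [[-0.996, -0.091, -0.001], [-0.091, 0.996, -0.001], [0.001, -0.0, -1.0]]
wrist_force: [-3.3, 4.2, 2.4]
gripper_width: 0.128
```

```bash
python3 - <<'E'
from h import *
rel([])
E
```

```text
t 3.37 mach [  0.  216.9 160.4] J [  32.   21.  -11.    0.  -58. -117.] F [-3.3  4.2  2.4] w 0.128
```

```bash
python3 - <<'E'
from h import *
s=np.array([-np.sin(v[2]),np.cos(v[2])])*-.003; v[:2]+=s; np.save("v.npy",v)
rel([])
for t in np.arange(0,1.26,.05):
    y=170*np.cos(t)-20*np.sin(t)-170; z=170*np.sin(t)+20*np.cos(t)-20
    print(round(t,2),round(y/40,2),round(-z/40,2))
E
```

```text
t 3.37 mach [  0.  219.9 160.4] J [  32.   21.  -11.    0.  -58. -117.] F [-3.3  4.2  2.4] w 0.128
0.0 0.0 -0.0
0.05 -0.03 -0.21
0.1 -0.07 -0.42
0.15 -0.12 -0.63
0.2 -0.18 -0.83
0.25 -0.26 -1.04
0.3 -0.34 -1.23
0.35 -0.43 -1.43
0.4 -0.53 -1.62
0.45 -0.64 -1.8
0.5 -0.76 -1.98
0.55 -0.89 -2.15
0.6 -1.02 -2.31
0.65 -1.17 -2.47
0.7 -1.32 -2.62
0.75 -1.48 -2.76
0.8 -1.65 -2.9
0.85 -1.82 -3.02
0.9 -2.0 -3.14
0.95 -2.18 -3.25
1.0 -2.37 -3.35
1.05 -2.57 -3.44
1.1 -2.77 -3.51
1.15 -2.97 -3.58
1.2 -3.18 -3.64
1.25 -3.38 -3.69
```

Request:
{"api": "move_arm", "payload": {
  "motion": [0,-0.03,-0.21,0,0,0,1,0,-0.07,-0.42,0,0,0,1,0,-0.12,-0.63,0,0,0,1,0,-0.18,-0.83,0,0,0,1,0,-0.26,-1.04,0,0,0,1,0,-0.34,-1.23,0,0,0,1,0,-0.43,-1.43,0,0,0,1,0,-0.53,-1.62,0,0,0,1,0,-0.64,-1.8,0,0,0,1,0,-0.76,-1.98,0,0,0,1]
}}

```text
time_s: 4.2
tcp_pos: [0.5643, 0.1315, 0.241]
ee_rot: [[-0.996, -0.091, 0.001], [-0.091, 0.996, 0.002], [-0.001, 0.002, -1.0]]
wrist_force: [-1.0, 6.5, -1.3]
gripper_width: 0.128
```

```bash
python3 - <<'E'
from h import *
rel([])
cv2.imwrite("pics/s3.png",cv2.resize(imaging.capture("scene")[110:310,200:390],None,fx=3,fy=3,interpolation=cv2.INTER_CUBIC))
# remaining arc rel. to now
s=r.sense(); d=s["tcp_pos"]-[v[0],v[1],0]; y0=-np.sin(v[2])*d[0]+np.cos(v[2])*d[1]; z0=d[2]
for t in np.arange(.55,1.26,.05):
    y=50+170*np.cos(t)-20*np.sin(t); z=140.4-1+170*np.sin(t)+20*np.cos(t); print(round(t,2),round((y/1000-y0)/.04,2),round((z0-z/1000)/.04,2))
E
```

```text
t 4.2 mach [  0.3 190.2 241. ] J [  29.   17.   -4.   -0.  -69. -114.] F [-1.   6.5 -1.3] w 0.128
0.55 -0.12 -0.07
0.6 -0.25 -0.23
0.65 -0.4 -0.39
0.7 -0.55 -0.54
0.75 -0.71 -0.68
0.8 -0.88 -0.82
0.85 -1.05 -0.94
0.9 -1.23 -1.06
0.95 -1.41 -1.17
1.0 -1.6 -1.27
1.05 -1.8 -1.36
1.1 -2.0 -1.44
1.15 -2.2 -1.51
1.2 -2.4 -1.56
1.25 -2.61 -1.61
```

View pics/s3.png

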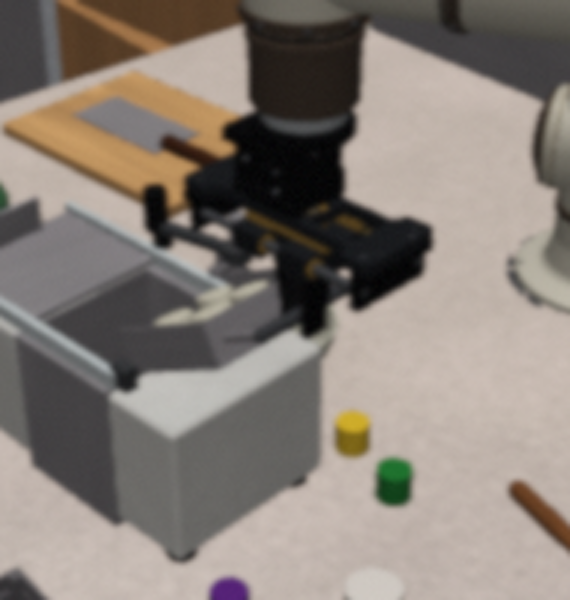

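Tray is up about 0.5 rad with the chunks still standing in it (crop (200,300)), and the bar is held at (285,325). I'll carry on to 1.2 rad.

Request:
{"api": "move_arm", "payload": {
  "motion": [0,-0.12,-0.1,0,0,0,1,0,-0.25,-0.24,0,0,0,1,0,-0.4,-0.39,0,0,0,1,0,-0.55,-0.54,0,0,0,1,0,-0.71,-0.68,0,0,0,1,0,-0.88,-0.82,0,0,0,1,0,-1.05,-0.94,0,0,0,1,0,-1.23,-1.06,0,0,0,1,0,-1.41,-1.17,0,0,0,1,0,-1.6,-1.27,0,0,0,1,0,-1.8,-1.36,0,0,0,1,0,-2.0,-1.44,0,0,0,1,0,-2.2,-1.51,0,0,0,1,0,-2.4,-1.56,0,0,0,1,0,-2.4,-1.56,0,0,0,1,0,-2.4,-1.56,0,0,0,1,0,-2.4,-1.56,0,0,0,1,0,-2.4,-1.56,0,0,0,1]
}}

```text
time_s: 5.75
tcp_pos: [0.5739, 0.034, 0.3079]
ee_rot: [[-0.996, -0.091, 0.006], [-0.091, 0.996, 0.0], [-0.006, -0.0, -1.0]]
wrist_force: [-0.5, 3.4, 6.9]
gripper_width: 0.129
```

```bash
python3 - <<'E'
from h import *
rel([])
cv2.imwrite("pics/s4.png",cv2.resize(imaging.capture("scene")[110:310,200:390],None,fx=3,fy=3,interpolation=cv2.INTER_CUBIC))
cv2.imwrite("pics/t4.png",cv2.resize(imaging.capture("top")[140:290,170:400],None,fx=3.4,fy=3.4,interpolation=cv2.INTER_CUBIC))
E
```

```text
t 5.75 mach [  1.3  92.2 307.9] J [  20.   14.    1.    0.  -77. -104.] F [-0.5  3.4  6.9] w 0.129
```

View pics/s4.png

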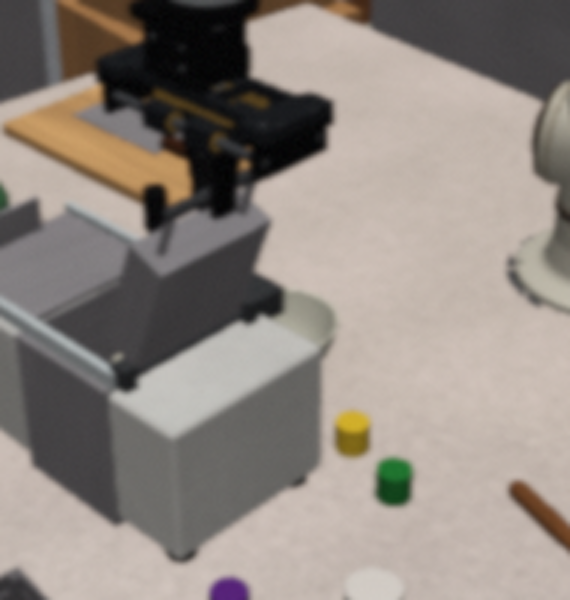

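View pics/t4.png

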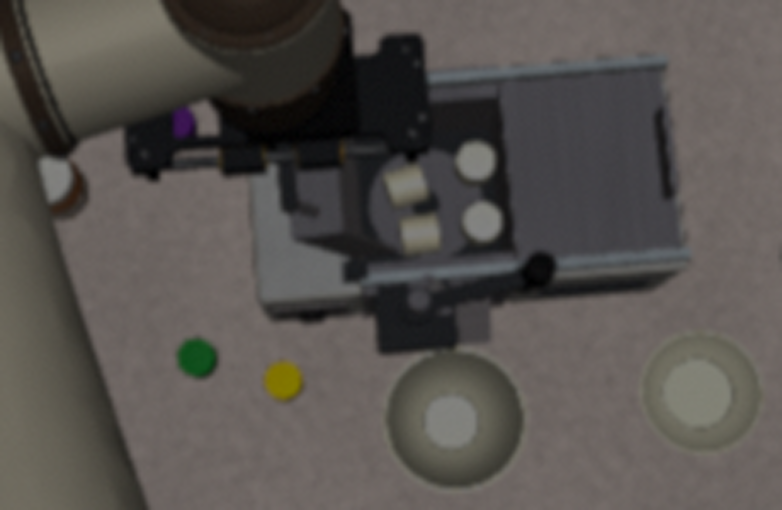

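All four chunks are in the well (top crop (475,160), (482,220), (407,185), (420,233)) and the tray is empty. Now I'll lower it.

```bash
python3 - <<'E'
from h import *
s=r.sense(); d=s["tcp_pos"]-[v[0],v[1],0]; y0=-np.sin(v[2])*d[0]+np.cos(v[2])*d[1]; z0=d[2]
for t in np.arange(1.15,-.01,-.05):
    y=50+170*np.cos(t)-20*np.sin(t); z=140.4+170*np.sin(t)+20*np.cos(t); print(round(t,2),round((y/1000-y0)/.04,2),round((z0-z/1000)/.04,2))
E
```

```text
1.15 0.22 0.1
1.1 0.43 0.17
1.05 0.62 0.25
1.0 0.82 0.34
0.95 1.01 0.44
0.9 1.19 0.55
0.85 1.37 0.67
0.8 1.55 0.79
0.75 1.71 0.93
0.7 1.87 1.07
0.65 2.02 1.22
0.6 2.17 1.38
0.55 2.31 1.54
0.5 2.43 1.71
0.45 2.55 1.89
0.4 2.66 2.07
0.35 2.76 2.26
0.3 2.86 2.45
0.25 2.94 2.65
0.2 3.01 2.85
0.15 3.07 3.06
0.1 3.12 3.27
0.05 3.16 3.48
-0.0 3.19 3.69
```

Request:
{"api": "move_arm", "payload": {
  "motion": [0,0.22,0.1,0,0,0,1,0,0.43,0.17,0,0,0,1,0,0.62,0.25,0,0,0,1,0,0.82,0.34,0,0,0,1,0,1.01,0.44,0,0,0,1,0,1.19,0.55,0,0,0,1,0,1.37,0.67,0,0,0,1,0,1.55,0.79,0,0,0,1,0,1.71,0.93,0,0,0,1,0,1.87,1.07,0,0,0,1,0,2.02,1.22,0,0,0,1,0,2.17,1.38,0,0,0,1,0,2.31,1.54,0,0,0,1,0,2.43,1.71,0,0,0,1,0,2.55,1.89,0,0,0,1,0,2.66,2.07,0,0,0,1,0,2.76,2.26,0,0,0,1,0,2.86,2.45,0,0,0,1,0,2.94,2.65,0,0,0,1,0,3.01,2.85,0,0,0,1]
}}

```text
time_s: 7.52
tcp_pos: [0.5632, 0.1539, 0.1927]
ee_rot: [[-0.996, -0.091, 0.005], [-0.091, 0.996, -0.001], [-0.005, -0.001, -1.0]]
wrist_force: [-3.8, -2.2, -0.3]
gripper_width: 0.125
```

```bash
python3 - <<'E'
from h import *
rel([tgt((0,220,161)),tgt((0,220,260))])
E
```

```text
t 7.52 mach [  1.1 212.6 192.7] J [  31.   19.   -8.    0.  -62. -116.] F [-3.8 -2.2 -0.3] w 0.125
[0.03, 0.19, 0.79] [-0.01, 0.05, 0.04]
[0.02, 0.18, -1.68] [-0.01, 0.05, 0.04]
```

Request:
{"api": "move_arm", "payload": {
  "motion": [0,0.06,0.21,0,0,0,1,0,0.11,0.42,0,0,0,1,0,0.15,0.62,0,0,0,1,0,0.18,0.8,0,0,0,1,0,0.18,0.8,0,0,0,1,0,0.18,0.8,0,0,0,0.5,0,0.18,0.8,0,0,0,0.2,0,0.18,0.8,0,0,0,0.1,0,0.18,0.8,0,0,0,0.1,0,0.18,0.2,0,0,0,0.1,0,0.18,-0.5,0,0,0,0.1,0,0.18,-1.5,0,0,0,0.1,0,0.18,-2.5,0,0,0,0.5,0,0.18,-2.8,0,0,0,1]
}}

```text
time_s: 8.68
tcp_pos: [0.5649, 0.1618, 0.3128]
ee_rot: [[-0.996, -0.092, 0.018], [-0.092, 0.996, 0.004], [-0.018, 0.002, -1.0]]
wrist_force: [1.1, -0.3, 0.5]
gripper_width: 0.371
```

```bash
python3 - <<'E'
from h import *
cv2.imwrite("pics/s5.png",cv2.resize(imaging.capture("scene")[110:310,160:350],None,fx=3,fy=3,interpolation=cv2.INTER_CUBIC))
P=[tgt((0,60,300)),tgt((0,-120,310)),tgt((0,-252,290)),tgt((0,-252,176)),tgt((0,-225,176))]
rel(P)
E
```

```text
t 8.73 mach [  3.6 220.6 312.8] J [  32.   15.    3.    0.  -77. -117.] F [-0.1 -0.7  1.5] w 0.33
[0.11, -4.02, 0.31] [0.04, 0.22, 0.05]
[0.13, -8.51, 0.04] [0.04, 0.22, 0.05]
[0.15, -11.82, 0.53] [0.04, 0.22, 0.05]
[0.2, -11.83, 3.38] [0.04, 0.22, 0.05]
[0.2, -11.15, 3.38] [0.04, 0.22, 0.05]
```

View pics/s5.png

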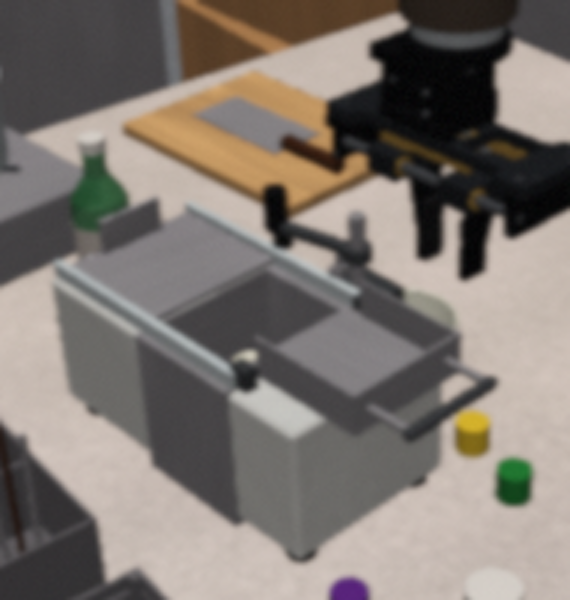

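```bash
python3 - <<'E'
from h import *
a=imaging.capture("top"); cv2.imwrite("pics/t5.png",cv2.resize(a[140:290,170:400],None,fx=3.4,fy=3.4,interpolation=cv2.INTER_CUBIC))
b=imaging.capture("scene"); cv2.imwrite("pics/s5c.png",cv2.resize(b[205:255,215:275],None,fx=9,fy=9,interpolation=cv2.INTER_CUBIC))
E
```

```text
(no output)
```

View pics/t5.png

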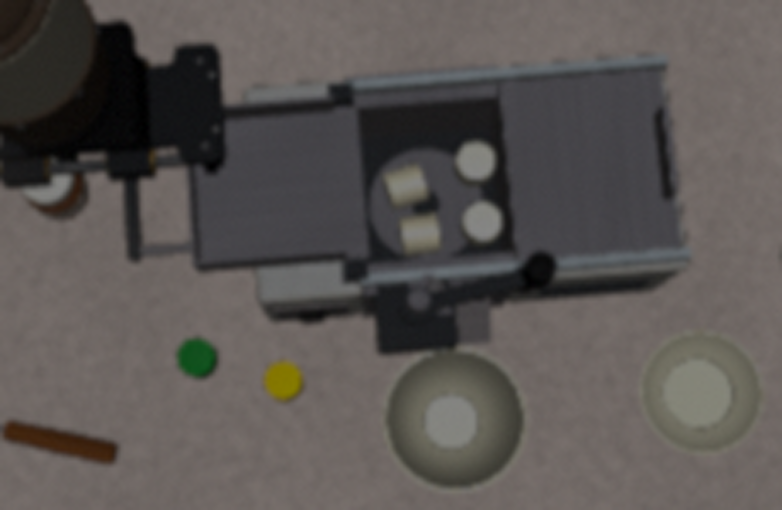

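View pics/s5c.png

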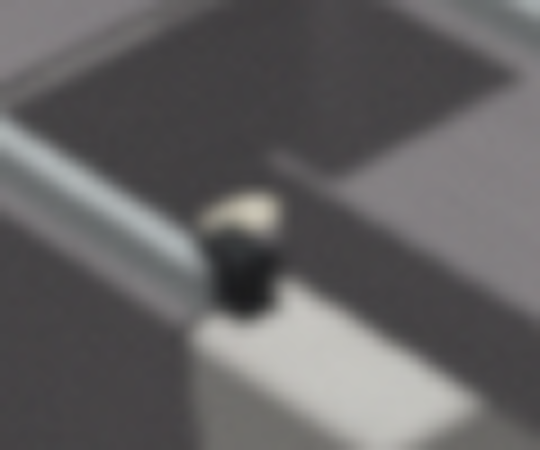

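All four chunks are in the well and the tray is level. The white spot by the bracket in the scene view lines up with a chunk seen past it. Next I'll go behind the flange.

Request:
{"api": "move_arm", "payload": {
  "motion": [0.1,-2,0.1,0,0.2,0,1,0.13,-4,0,0,0.2,0,1,0.13,-8.5,0,0,0.2,0,1,0.13,-8.5,0,0,0.2,0,1,0.13,-8.5,0,0,0.2,0,1,0.13,-8.5,0,0,0.2,0,1,0.13,-8.5,0,0,0.2,0,1,0.15,-11.8,0.2,0,0.2,0,1,0.15,-11.8,0.5,0,0.2,0,1,0.15,-11.8,0.5,0,0.2,0,1,0.15,-11.8,0.5,0,0.2,0,1,0.15,-11.8,0.5,0,0.2,0,1,0.15,-11.8,0.5,0,0.2,0,1,0.15,-11.8,0.5,0,0.2,0,1]
}}

```text
time_s: 10.0
tcp_pos: [0.5991, -0.3093, 0.2834]
ee_rot: [[-0.996, -0.089, -0.012], [-0.089, 0.996, 0.002], [0.012, 0.003, -1.0]]
wrist_force: [0.3, 0.2, 0.1]
gripper_width: 0.007
```

```bash
python3 - <<'E'
from h import *
a=imaging.capture("scene"); cv2.imwrite("pics/s6.png",cv2.resize(a[110:310,130:320],None,fx=3,fy=3,interpolation=cv2.INTER_CUBIC))
rel([tgt((0,-252,176)),tgt((0,-225,176)),tgt((0,-93,176))])
E
```

```text
t 10.05 mach [  -3.2 -251.   284.5] J [-13.  26.  15.   0. -80. -71.] F [-0.7  1.   0.5] w 0.006
[-0.11, -0.03, 2.71] [0.03, -0.12, 0.04]
[-0.11, 0.64, 2.71] [0.03, -0.12, 0.04]
[-0.12, 3.94, 2.72] [0.03, -0.12, 0.04]
```

View pics/s6.png

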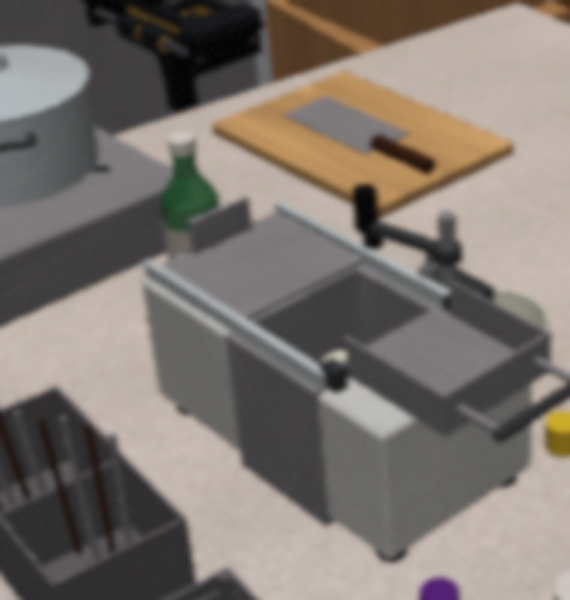

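The fingers are above and behind the flange (flange at crop (220,225)). I'll descend and start pushing.

Request:
{"api": "move_arm", "payload": {
  "motion": [-0.11,-0.03,0.9,0,-0.1,0,1,-0.11,-0.03,1.8,0,-0.1,0,1,-0.11,-0.03,2.5,0,-0.1,0,1,-0.11,-0.03,2.71,0,-0.1,0,1,-0.11,0.1,2.71,0,-0.1,0,1,-0.11,0.3,2.71,0,-0.1,0,1,-0.11,0.5,2.71,0,-0.1,0,1,-0.11,0.7,2.71,0,-0.1,0,1,-0.11,0.9,2.71,0,-0.1,0,1,-0.11,1.1,2.71,0,-0.1,0,1]
}}

```text
time_s: 10.88
tcp_pos: [0.5995, -0.2636, 0.1782]
ee_rot: [[-0.996, -0.091, 0.002], [-0.091, 0.996, 0.001], [-0.002, 0.001, -1.0]]
wrist_force: [0.8, -1.3, 0.8]
gripper_width: 0.001
```

```bash
python3 - <<'E'
from h import *
rel([tgt((0,-95,176))])
a=imaging.capture("scene"); cv2.imwrite("pics/s7.png",cv2.resize(a[110:310,130:320],None,fx=3,fy=3,interpolation=cv2.INTER_CUBIC))
E
```

```text
t 10.88 mach [   0.9 -206.4  178.2] J [-10.  27.   1.  -0. -65. -75.] F [ 0.8 -1.3  0.8] w 0.001
[0.01, 2.79, 0.06] [0.01, 0.02, 0.05]
```

View pics/s7.png

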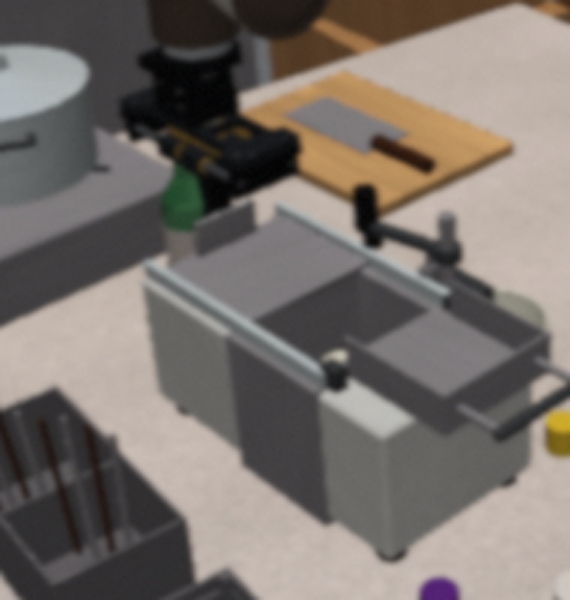

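Request:
{"api": "move_arm", "payload": {
  "motion": [0,0.2,0.05,0,0,0,1,0,0.4,0.05,0,0,0,1,0,0.6,0.05,0,0,0,1,0,0.8,0.05,0,0,0,1,0,1.0,0.05,0,0,0,1,0,1.2,0.05,0,0,0,1,0,1.4,0.05,0,0,0,1,0,1.6,0.05,0,0,0,1,0,1.8,0.05,0,0,0,1,0,2.0,0.05,0,0,0,1,0,2.2,0.05,0,0,0,1,0,2.35,0.05,0,0,0,1,0,2.45,0.05,0,0,0,1,0,2.5,0.05,0,0,0,1]
}}

```text
time_s: 12.1
tcp_pos: [0.5897, -0.1617, 0.1759]
ee_rot: [[-0.996, -0.093, 0.0], [-0.093, 0.996, 0.002], [-0.0, 0.002, -1.0]]
wrist_force: [-1.0, -2.0, 1.1]
gripper_width: 0.007
```

```bash
python3 - <<'E'
from h import *
rel([tgt((0,-95,176))])
a=imaging.capture("scene"); cv2.imwrite("pics/s8.png",cv2.resize(a[110:310,130:320],None,fx=3,fy=3,interpolation=cv2.INTER_CUBIC))
E
```

```text
t 12.1 mach [  -0.  -104.1  175.9] J [ -0.  23.  -5.  -0. -62. -84.] F [-1.  -2.   1.1] w 0.007
[-0.0, 0.23, -0.0] [0.03, 0.01, 0.06]
```

View pics/s8.png

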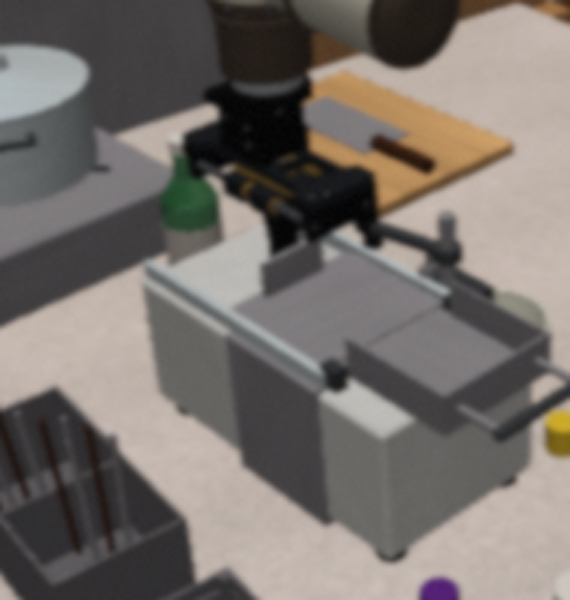

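The cover is nearly closed, with the flange at crop (292,265). I'll press gently to the stop.

Request:
{"api": "move_arm", "payload": {
  "motion": [0,0.08,0,0,0,0,1,0,0.13,0,0,0,0,1,0,0.18,0,0,0,0,1,0,0.22,0,0,0,0,1,0,0.25,0,0,0,0,1,0,0.25,0,0,0,0,1]
}}

```text
time_s: 12.65
tcp_pos: [0.5887, -0.1514, 0.1757]
ee_rot: [[-0.996, -0.092, 0.0], [-0.092, 0.996, 0.003], [-0.0, 0.003, -1.0]]
wrist_force: [-0.2, 0.6, 0.5]
gripper_width: 0.005
```

Request:
{"api": "move_arm", "payload": {
  "motion": [0,0.05,0,0,0,0,1,0,0.1,0,0,0,0,1,0,0.15,0,0,0,0,1,0,0.15,0,0,0,0,1]
}}

```text
time_s: 12.98
tcp_pos: [0.5883, -0.1468, 0.1757]
ee_rot: [[-0.996, -0.093, 0.0], [-0.093, 0.996, 0.0], [-0.0, 0.0, -1.0]]
wrist_force: [1.8, -7.4, -1.7]
gripper_width: 0.005
```

Request:
{"api": "move_arm", "payload": {
  "motion": [0,0.08,0,0,0,0,1,0,0.14,0,0,0,0,1,0,0.14,0,0,0,0,1]
}}

```text
time_s: 13.23
tcp_pos: [0.5883, -0.1467, 0.1758]
ee_rot: [[-0.996, -0.093, 0.001], [-0.093, 0.996, -0.008], [-0.0, -0.009, -1.0]]
wrist_force: [3.3, -21.3, -4.6]
gripper_width: 0.003
```

```bash
python3 - <<'E'
from h import *
rel([])
a=imaging.capture("scene"); cv2.imwrite("pics/s9.png",cv2.resize(a[110:310,130:320],None,fx=3,fy=3,interpolation=cv2.INTER_CUBIC))
E
```

```text
t 13.23 mach [-1.000e-01 -8.910e+01  1.758e+02] J [  2.  22.  -7.   1. -61. -86.] F [  3.3 -21.3  -4.6] w 0.003
```

View pics/s9.png

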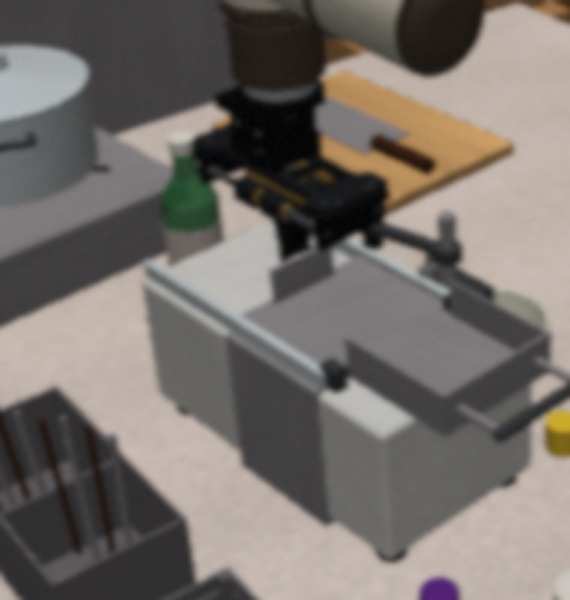

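The stop is reached: force rose to 21 N with no more travel. I'll back off, rise, and measure the knob.

Request:
{"api": "move_arm", "payload": {
  "motion": [0,-0.3,0,0,0,0,1,0,-0.5,-0.1,0,0,0,1,0,-0.6,-1,0,0,0,1,0,-1.2,-2,0,0,0,1,0,-2.2,-2.8,0,0,0,1,0,-3,-2.8,0,0,0,1,0,-3.5,-2.8,0,0,0,0.2]
}}

```text
time_s: 13.87
tcp_pos: [0.6026, -0.2878, 0.2936]
ee_rot: [[-0.996, -0.092, 0.009], [-0.092, 0.996, -0.01], [-0.008, -0.011, -1.0]]
wrist_force: [-0.5, -0.2, -0.7]
gripper_width: 0.032
```

```bash
python3 - <<'E'
from h import *
a=imaging.capture("scene"); cv2.imwrite("pics/s10.png",cv2.resize(a[150:250,200:310],None,fx=7,fy=6,interpolation=cv2.INTER_CUBIC))
a=imaging.capture("top"); cv2.imwrite("pics/t10.png",cv2.resize(a[160:245,260:390],None,fx=6,fy=6,interpolation=cv2.INTER_CUBIC))
rel([])
E
```

```text
t 13.97 mach [   0.4 -230.7  289.2] J [-12.  24.  13.   0. -79. -73.] F [ 0.4  1.  -2.1] w 0.094
```

View pics/s10.png

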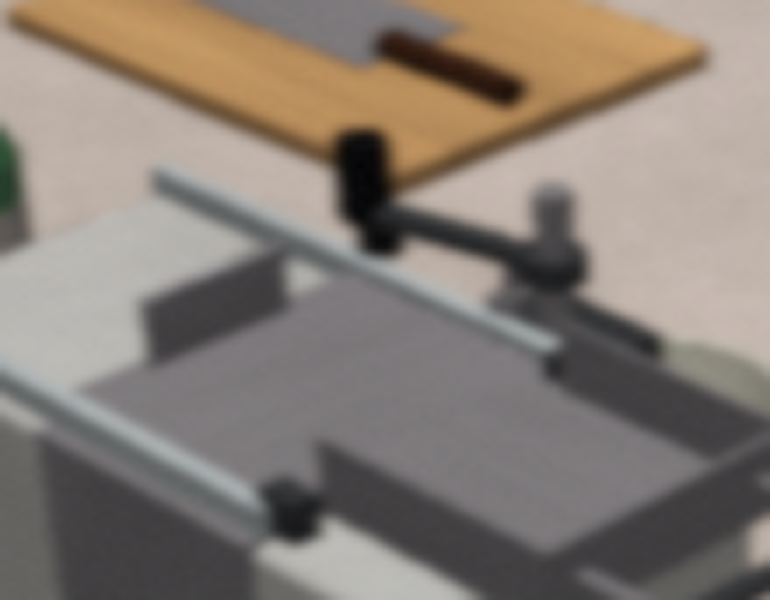

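View pics/t10.png

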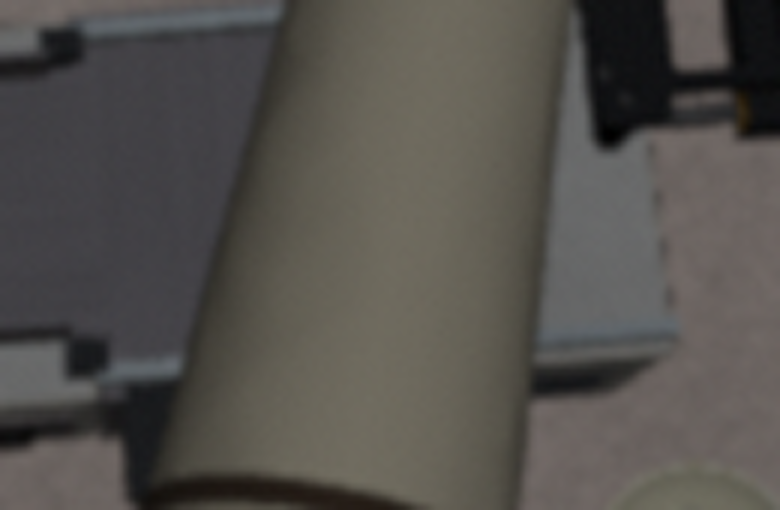

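```bash
python3 - <<'E'
from h import *
def pw(n,uv,z):
    p=imaging.camera_params(n);T=p["world_from_camera"];d=T[:3,:3]@np.linalg.inv(p["intrinsics"])@[*uv,1];t=(z-T[2,3])/d[2];return (T[:3,3]+t*d)
c,q=np.cos(v[2]),np.sin(v[2])
def w2m(P): d=P-[v[0],v[1],0]; return np.round([1000*(c*d[0]+q*d[1]),1000*(-q*d[0]+c*d[1])],1)
print("knob scene",w2m(pw("scene",(251.4,173.3),.225)),"top",w2m(pw("top",(328.7,218.4),.225)))
print("flange home scene",w2m(pw("scene",(212/7+199.6,275/6+149.6),.195)),"start top",w2m(pw("top",np.array((666,153))/3.4+[169.6,139.6],.195)))
print("bar mid scene",w2m(pw("scene",(555/3.7+159.6,355/3.7+149.6),.18)),"top",w2m(pw("top",np.array((131,196))/3.4+[169.6,139.6],.182)))
E
```

```text
knob scene [-81.7 -83.6] top [-89.7 -88.3]
flange home scene [  6.6 -73.5] start top [  -2.6 -197.6]
bar mid scene [  3.3 220.9] top [ -4.1 220. ]
```

```bash
python3 - <<'E'
from h import *
rel([tgt((-87,-87,290),16)])
E
```

```text
t 13.97 mach [   0.4 -230.7  289.2] J [-12.  24.  13.   0. -79. -73.] F [ 0.4  1.  -2.1] w 0.094
[2.18, 3.59, -0.05] [-0.06, 0.07, 14.81]
```

Request:
{"api": "move_arm", "payload": {
  "motion": [0.2,0.3,-0.05,0,0,1.3,0,0.4,0.6,-0.05,0,0,2.6,0,0.6,1,-0.05,0,0,3.9,0,0.9,1.4,-0.05,0,0,5.2,0,1.1,1.8,-0.05,0,0,6.5,0,1.3,2.2,-0.05,0,0,7.8,0,1.6,2.6,-0.05,0,0,9.1,0,1.8,3,-0.05,0,0,10.4,0,2,3.3,-0.05,0,0,11.7,0,2.18,3.5,-0.05,0,0,13,0,2.18,3.59,-0.05,0,0,14.2,0,2.18,3.59,-0.05,0,0,14.8,0,2.18,3.59,-0.05,0,0,14.8,0,2.18,3.59,-0.05,0,0,14.8,0,2.18,3.59,-0.05,0,0,14.8,0]
}}

```text
time_s: 15.22
tcp_pos: [0.5016, -0.1518, 0.2898]
ee_rot: [[-0.361, 0.932, 0.002], [0.932, 0.361, -0.007], [-0.007, -0.001, -1.0]]
wrist_force: [-0.0, 0.3, 0.0]
gripper_width: 0.501
```

```bash
python3 - <<'E'
from h import *
rel([tgt((-87,-87,230),16),tgt((-87,-87,202),16)])
a=imaging.capture("scene"); cv2.imwrite("pics/s11.png",cv2.resize(a[120:250,180:310],None,fx=5,fy=4.6,interpolation=cv2.INTER_CUBIC))
E
```

```text
t 15.22 mach [-87.  -86.6 289.8] J [   1.   10.   -7.    0.  -73. -160.] F [-0.   0.3  0. ] w 0.501
[0.0, -0.0, 1.5] [-0.01, 0.08, 0.03]
[0.01, -0.0, 2.2] [-0.01, 0.08, 0.03]
```

View pics/s11.png

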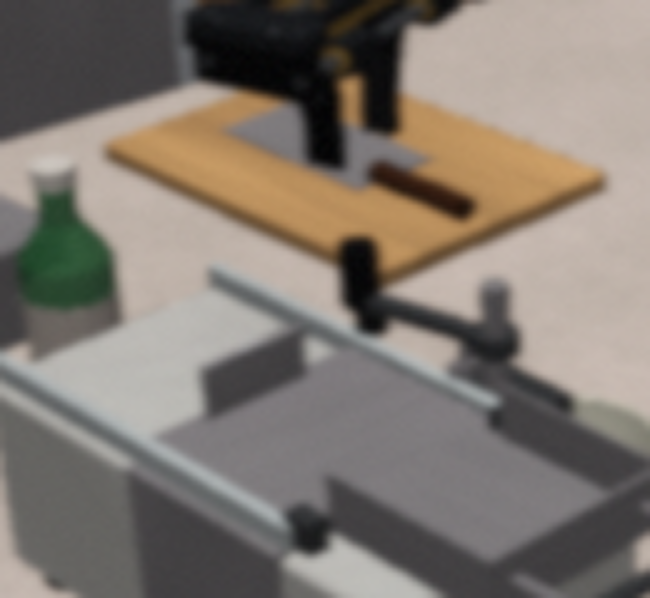

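The fingertips at crop (322,165) and (380,130) straddle the knob top at (358,245) below them. I'll descend around it.

Request:
{"api": "move_arm", "payload": {
  "motion": [0,0,0.8,0,0,0,0,0,0,1.5,0,0,0,0,0,0,1.9,0,0,0,0,0,0,2.2,0,0,0,0,0,0,2.2,0,0,0,0.1,0,0,2.2,0,0,0,0.25,0,0,2.2,0,0,0,0.36,0,0,2.2,0,0,0,0.36]
}}

```text
time_s: 15.93
tcp_pos: [0.5026, -0.1527, 0.203]
ee_rot: [[-0.361, 0.933, 0.004], [0.933, 0.361, -0.007], [-0.008, 0.001, -1.0]]
wrist_force: [-0.5, 0.1, 0.8]
gripper_width: 0.346
```

```bash
python3 - <<'E'
from h import *
rel([])
a=imaging.capture("scene"); cv2.imwrite("pics/s12.png",cv2.resize(a[120:250,180:310],None,fx=5,fy=4.6,interpolation=cv2.INTER_CUBIC))
s=r.sense();R0,p0=s["ee_rot"],s["tcp_pos"]
for t in np.arange(.2,1.66,.1):
    h=202+10*np.clip((t-.3)/.75,0,1)
    if t>1.2: h=212-12*min((t-1.2)/.3,1)
    L=t  # tool lead: tool centre angle
    p,R=tgt((-106+95*np.sin(L),5-95*np.cos(L),h),max(16,np.degrees(t)))
    print(round(t,2),np.round(R0.T@(p-p0)/.04,2).tolist(),np.round(Ro.from_matrix(R0.T@R).as_rotvec()/np.radians(5),2).tolist())
E
```

```text
t 15.93 mach [-86.  -87.6 203. ] J [   1.   13.  -16.    0.  -61. -160.] F [-0.5  0.1  0.8] w 0.346
0.2 [-0.01, -0.03, 0.02] [0.02, 0.1, 0.03]
0.3 [-0.01, 0.21, 0.02] [0.01, 0.1, -0.21]
0.4 [0.0, 0.45, -0.01] [0.01, 0.1, -1.35]
0.5 [0.04, 0.68, -0.04] [0.01, 0.1, -2.5]
0.6 [0.1, 0.91, -0.08] [0.0, 0.1, -3.65]
0.7 [0.19, 1.13, -0.11] [-0.0, 0.1, -4.79]
0.8 [0.3, 1.34, -0.14] [-0.01, 0.1, -5.94]
0.9 [0.42, 1.54, -0.18] [-0.01, 0.1, -7.08]
1.0 [0.57, 1.73, -0.21] [-0.02, 0.1, -8.23]
1.1 [0.73, 1.9, -0.23] [-0.02, 0.1, -9.38]
1.2 [0.92, 2.05, -0.23] [-0.03, 0.1, -10.52]
1.3 [1.11, 2.19, -0.13] [-0.03, 0.1, -11.67]
1.4 [1.32, 2.3, -0.03] [-0.04, 0.09, -12.81]
1.5 [1.54, 2.4, 0.06] [-0.04, 0.09, -13.96]
1.6 [1.77, 2.47, 0.06] [-0.05, 0.09, -15.11]
```

View pics/s12.png

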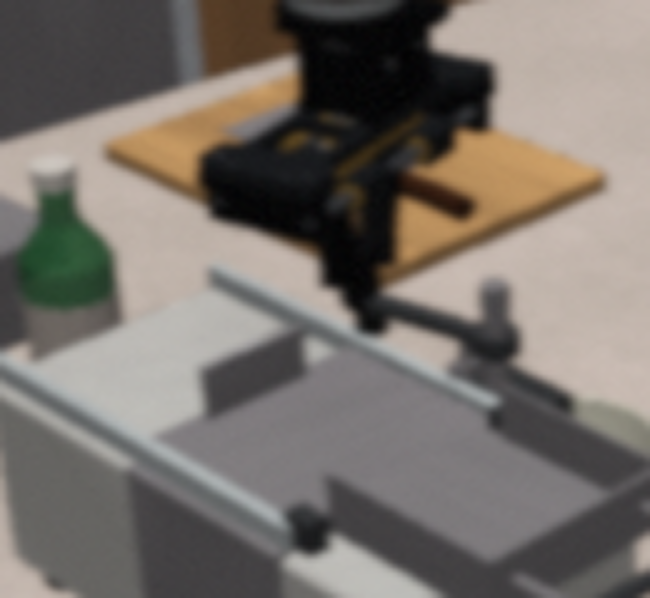

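The knob sits between the fingers and its foot shows at (370,310). Now I'll start the swing.

Request:
{"api": "move_arm", "payload": {
  "motion": [0,0.21,0,0,0.1,-0.2,0.4,0,0.45,0,0,0.1,-1.3,0.4,0.04,0.68,-0.04,0,0.1,-2.5,0.4,0.1,0.91,-0.08,0,0.1,-3.6,0.4,0.19,1.13,-0.11,0,0.1,-4.8,0.4,0.24,1.24,-0.13,0,0.1,-5.4,0.4,0.24,1.24,-0.13,0,0.1,-5.4,0.4]
}}

```text
time_s: 16.57
tcp_pos: [0.5436, -0.1267, 0.2073]
ee_rot: [[-0.746, 0.665, -0.007], [0.665, 0.746, -0.002], [0.004, -0.006, -1.0]]
wrist_force: [-2.6, -3.9, -2.3]
gripper_width: 0.297
```

```bash
cat > arc.py <<'E'
from h import *
import sys
rel([])
a=imaging.capture("scene"); cv2.imwrite(sys.argv[1],cv2.resize(a[120:250,180:310],None,fx=5,fy=4.6,interpolation=cv2.INTER_CUBIC))
s=r.sense();R0,p0=s["ee_rot"],s["tcp_pos"]
for t in np.arange(float(sys.argv[2]),1.71,.1):
    h=202+10*np.clip((t-.3)/.75,0,1)
    if t>1.2: h=212-11*min((t-1.2)/.3,1)
    p,R=tgt((-106+95*np.sin(t),5-95*np.cos(t),h),min(90,np.degrees(t)))
    print(round(t,2),np.round(R0.T@(p-p0)/.04,2).tolist(),np.round(Ro.from_matrix(R0.T@R).as_rotvec()/np.radians(5),2).tolist())
E
python3 arc.py pics/s13.png .8
```

```text
t 16.57 mach [-42.9 -65.2 207.3] J [   4.   16.  -10.    0.  -64. -135.] F [-2.6 -3.9 -2.3] w 0.297
0.8 [-0.01, 0.16, -0.03] [-0.06, -0.04, -0.53]
0.9 [0.01, 0.39, -0.06] [-0.06, -0.05, -1.68]
1.0 [0.06, 0.63, -0.1] [-0.06, -0.05, -2.82]
1.1 [0.13, 0.85, -0.12] [-0.05, -0.05, -3.97]
1.2 [0.22, 1.07, -0.12] [-0.05, -0.06, -5.11]
1.3 [0.33, 1.28, -0.03] [-0.05, -0.06, -6.26]
1.4 [0.47, 1.48, 0.06] [-0.04, -0.06, -7.41]
1.5 [0.62, 1.66, 0.16] [-0.04, -0.06, -8.55]
1.6 [0.79, 1.83, 0.16] [-0.04, -0.07, -9.36]
1.7 [0.97, 1.98, 0.16] [-0.04, -0.07, -9.36]
```

View pics/s13.png

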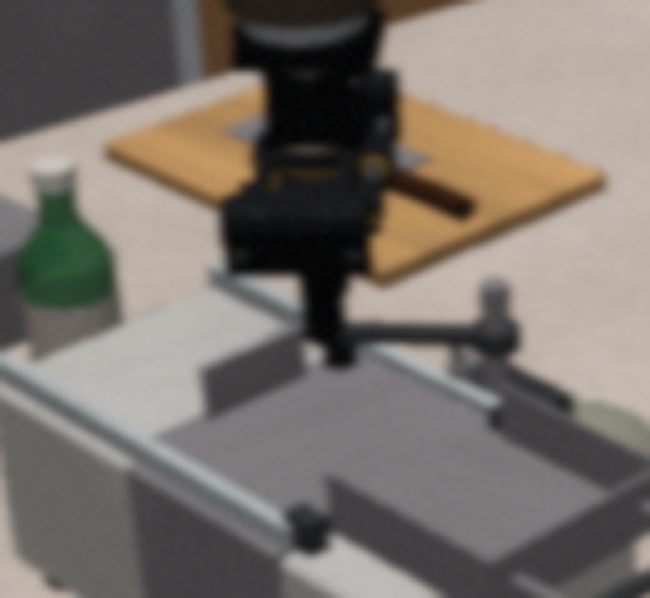

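The arm turns with the fingers: knob foot now at (340,355), past the flange corner, and the flange hasn't moved. On over the crest.

Request:
{"api": "move_arm", "payload": {
  "motion": [0,0.16,-0.03,0,0,-0.5,0.4,0.01,0.39,-0.06,0,0,-1.7,0.4,0.06,0.63,-0.1,0,0,-2.8,0.4,0.13,0.85,-0.12,0,0,-4,0.4,0.22,1.07,-0.12,0,0,-5.1,0.4,0.33,1.28,-0.06,0,0,-6.3,0.4,0.47,1.48,0.03,0,0,-7.4,0.4,0.62,1.66,0.12,0,0,-8.5,0.4,0.79,1.83,0.14,0,0,-9.3,0.4,0.79,1.83,0.14,0,0,-9.3,0.4]
}}

```text
time_s: 17.45
tcp_pos: [0.5696, -0.0532, 0.2033]
ee_rot: [[-0.997, -0.082, -0.004], [-0.082, 0.997, -0.003], [0.004, -0.002, -1.0]]
wrist_force: [-1.5, -1.5, 0.3]
gripper_width: 0.303
```

```bash
python3 arc.py pics/s14.png 1.5
```

```text
t 17.45 mach [-10.6   5.7 203.3] J [ 11.  18.  -9.   0. -64. -96.] F [-1.5 -1.5  0.3] w 0.303
1.5 [0.02, -0.22, 0.04] [-0.01, -0.05, 0.73]
1.6 [0.01, 0.02, 0.04] [-0.01, -0.05, -0.08]
1.7 [0.04, 0.26, 0.04] [-0.01, -0.05, -0.08]
```

View pics/s14.png

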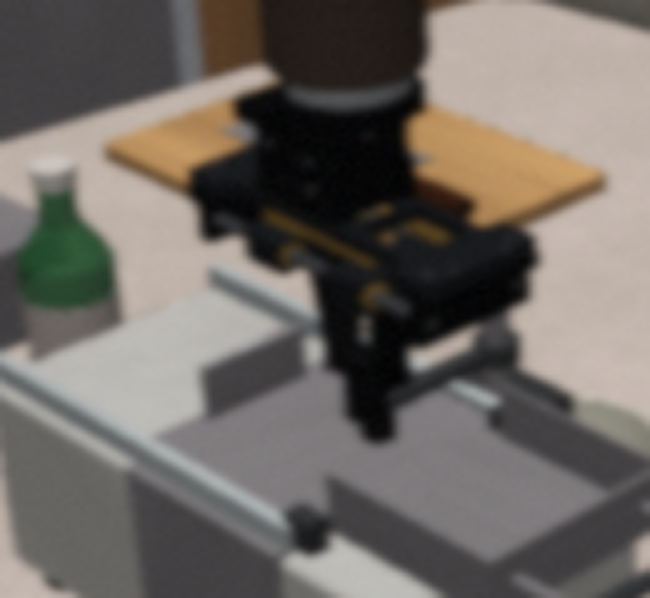

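Request:
{"api": "move_arm", "payload": {
  "motion": [0,0.08,0,0,0,0,0.4,0,0.16,0,0,0,0,0.4,0,0.24,0,0,0,0,0.4,0,0.24,0,0,0,0,0.4]
}}

```text
time_s: 17.83
tcp_pos: [0.5693, -0.0456, 0.2034]
ee_rot: [[-0.997, -0.081, -0.005], [-0.081, 0.997, -0.009], [0.006, -0.008, -1.0]]
wrist_force: [1.4, -16.1, -0.4]
gripper_width: 0.304
```

At the stop (16 N). I'll open the fingers and lift straight off.

Request:
{"api": "move_arm", "payload": {
  "motion": [0,-0.03,0,0,0,0,0.2,0,-0.05,0,0,0,0,0,0,-0.05,0,0,0,0,0,0,-0.05,-0.5,0,0,0,0,0,-0.05,-1.3,0,0,0,0,0,-0.05,-2.2,0,0,0,0,-1,-0.5,-3,0,0,0,0,-3,-2,-3.2,0,0,0,0,-3,-3,-3.2,0,0,0,0,-3,-4,-3.2,0,0,0,0,-3,-6,-3.2,0,0,0,0,-3,-8,-3.2,0,0,0,0,-3,-8,-3.2,0,0,0,0,-3,-8,-3.2,0,0,0,0,-3,-8,-3.2,0,0,0,0,-3,-8,-3.2,0,0,0,0]
}}

```text
time_s: 19.17
tcp_pos: [0.7162, -0.3597, 0.3279]
ee_rot: [[-0.997, -0.075, -0.009], [-0.075, 0.997, -0.007], [0.009, -0.006, -1.0]]
wrist_force: [-1.0, -0.2, -2.8]
gripper_width: 0.502
```

```bash
python3 - <<'E'
from h import *
a=imaging.capture("scene"); cv2.imwrite("pics/s15.png",cv2.resize(a[130:330,170:430],None,fx=3,fy=3,interpolation=cv2.INTER_CUBIC))
a=imaging.capture("top"); cv2.imwrite("pics/t15.png",cv2.resize(a[140:290,170:400],None,fx=3.4,fy=3.4,interpolation=cv2.INTER_CUBIC))
rel([])
E
```

```text
t 19.27 mach [ 109.4 -307.   330. ] J [-15.  40.  46.   0. -96. -71.] F [-0.  -0.4  0. ] w 0.5
```

View pics/s15.png

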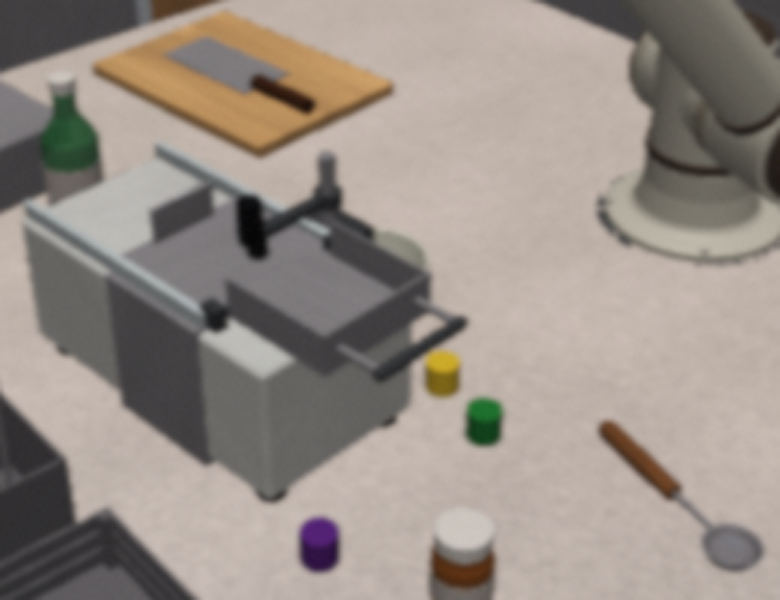

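View pics/t15.png

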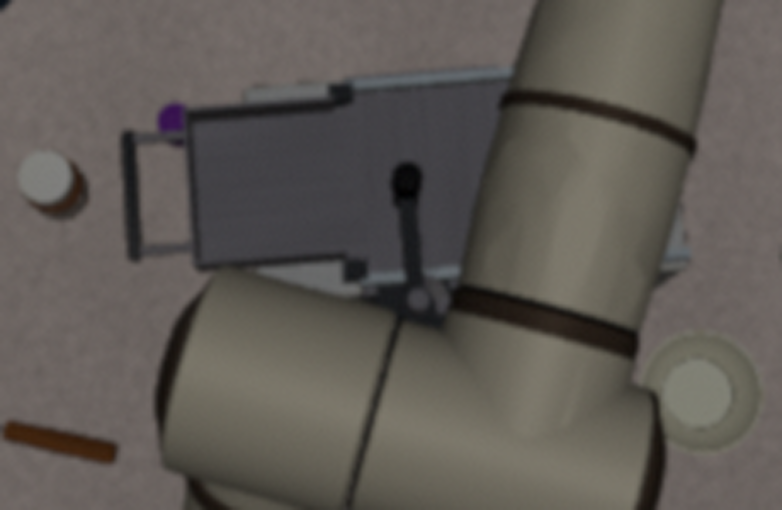

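```bash
python3 - <<'E'
from h import *
for a in (1.38,1.57):
  for z in (220,235):
    P=m2w(v,np.array([[-106+95*np.sin(a),5-95*np.cos(a),z]]))
    print(a,z,(proj("scene",P)-[170,130])*3,(proj("top",P)-[170,140])*3.4)
# flange shift between s9 (before release/clamp) and now
A=cv2.imread("pics/s9.png");B=cv2.imread("pics/s15.png")
x,y=258,250; T=A[y:y+60,x:x+22]  # left part of flange
Bq=B[y-60-40:y-60+100,x-120-40:x-120+62]
m=cv2.matchTemplate(Bq,T,cv2.TM_CCOEFF_NORMED); print(cv2.minMaxLoc(m)[1],np.array(cv2.minMaxLoc(m)[3])-40,"(3x px)")
E
```

```text
1.38 220 [[237.79381143 188.80418953]] [[430.2518872  174.21608906]]
1.38 235 [[236.85687376 174.07376467]] [[431.19939402 169.94758255]]
1.57 220 [[249.72447319 196.93883259]] [[406.43123639 173.65235133]]
1.57 235 [[248.85683204 182.118965  ]] [[407.05362205 169.37616129]]
0.9746113419532776 [0 0] (3x px)
```

The knob is at scene crop (249,200) and top crop (407,178). That matches clamp 1.57 with its top at 220 mm. The flange hasn't shifted, the tray is level and the surroundings look unchanged, so I'm handing in.

```bash
python3 - <<'E'
from station import r
print(r.finish_job(), r.sense()["time_s"])
E
```

```text
the job is handed in; nothing more can be done
the job is handed in; nothing more can be done
```

The shredder is loaded, covered and clamped, and the job was handed in at about 19.3 s of the 61 s allowed. No verdict was reported.

**What I did, in order:**
- **Tray:** I gripped the bar, swung it to about 1.2 rad, and all four chunks landed in the well. I lowered it back level before letting go.
- **Cover:** I pushed it by the flange to its stop, where the force rose to 21 N with no further travel.
- **Clamp:** I swung it by the knob over the crest into the notch and pressed it against its stop at 16 N.

**Last checks:**
- **Chunks:** the top view showed all four in the well before the cover closed over them.
- **Cover:** the flange was in the same place in the pictures before and after the clamping (no measurable shift).
- **Clamp:** the knob was within about 5 pixels of the enlarged picture of where it should be at 1.57 rad with its top at 220 mm.
- **Bystanders:** those in view looked untouched, and I made no contact with any of them. The bowl and dish were partly hidden in the last pictures.

**Disagreements:**
- **Machine position:** my camera estimate was off by about 3 mm along the tray direction. I corrected it when gripping the bar.
- **Cover start:** the flange seemed to start a few millimetres further along than the parked position given. That didn't matter, because I pushed to the stop.
- **Clamp start:** the clamp began at about 0.2 rad, not 0.

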